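# Set up a mug for its handle measurement

### The arm

A 6-joint arm with a two-finger parallel gripper is mounted at the origin on the work surface. World frame = base frame: x ahead of the robot, y to its left, z up, the work surface at z = 0. Lengths are in m, angles in rad, forces in N, time in s.
With the tool pointing down it reaches from about 0.35 to 0.975 m from the base axis. Payload 4.9 kg.
Tool frame: the origin (TCP) lies on the mounting face of the last link; the fingertips stand 173 mm ahead of it and the grasp point (between the pads) lies 155 mm ahead of it; z points along the fingers, y is the direction in which the jaws open and shut (so a half turn about z gives the same grasp; the last joint's range is limited). The gripper opens to 85 mm and grips with 20 to 120 N. Pads are 22 mm wide; open, the fingers measure 114 mm over their backs; the gripper's body (76 mm by 85 mm) begins 54 mm behind the grasp point. The pads swing forward as they close: fully open they stand 13 mm farther back than shut.
Start: joints at [1.044, 0.053, 1.613, -0, 1.476, -0.119], TCP at [0.248, 0.574, 0.405] pointing down, gripper open.
Joint ranges: [-3.01, 3.01], [-1.01, 2.22], [0.06, 2.58], [-1.02, 4.17], [0.09, 2.62], [-3.14, 3.14]. Speed limits (rad/s): [2.57, 2.57, 3.14, 3.14, 3.14, 3.14].

### API

Orientations are given as a unit quaternion [w, x, y, z].
In Python, from plant import manip gives the robot as it stands.
- The arm moves only by the tool play_rows, never from a script. Its argument "increments" is a list of rows, each an object with "offset": the shift along the tool's x, y, z in mm, a list of three; "twist": the turn about the tool's z in rad; "grip": the opening, from 0 (shut) to 1 (fully open). In form: [{"offset": [dx, dy, dz], "twist": twist, "grip": grip}, ...]. A call has 1 to 5 rows; each row is the pose to reach, as a shift and turn from the pose commanded when the call began, along the tool's axes at that moment; what a row does not reach only later rows make up. A row lasts 1/12 s, in which the tool goes at most 41.7 mm and 7.16 degrees, less where a joint would pass 70% of its speed; a pose out of reach is approached as far as the arm can. A call with a gripper value outside its range is refused whole. The fingers move at their own pace and stop on an object; the grip force is fixed at half the most. Time passes only in rows, so rows that repeat a pose let the fingers close. It gives the time, the measured TCP pose, the force and the opening at its end, in the units of the state.
- manip.state(): the state, without advancing time (a new reading comes with each control period).
- manip.grab_frame(name): name is "scene" or "side" or "wrist"; returns the picture (400x640x3 uint8, blue, green, red); there is no depth.
- manip.get_calibration(name): a dict with "fx", "fy", "cx", "cy" (pixels), "T" (4x4, takes a point from camera to world coordinates). Camera axes: x right, y down, z forward; pixel columns grow to the right and rows downward; lengths in m; the calibration is good to about 2 mm. A picture is of the moment at which its call begins: read the wrist's pose just before it. get_calibration takes no time and is no camera call; for the wrist camera it gives the pose at the moment of the call.
- manip.job_done(): hands the job in, once; it reports no verdict.
Trained networks look in the newest picture that a camera, given by its name, has taken for a name from the list of things; names that differ only in an ending like _2 or _b are one class to them, and where a whole thing is asked for, a point or a joint stands for the part that bears it (a point fixed in the world has none). Each returns a list of dicts, best first, with "p" (0 to 1); they miss things now and then, are a little off and sometimes report something else, mostly with a low value. They report only what shows in the picture. A call takes as long as a camera call.
- manip.boxes_of(query, camera): "xyz" ([x, y, z] in m, in the coordinates of the camera as it stood for that picture, good to about 4 mm: the middle of the surface that is visible of it).
- manip.tip_of(query, camera): "xyz" ([x, y, z] in m, in the coordinates of the camera as it stood for that picture, good to about 4 mm: a listed point, or the origin of a listed thing).
The state is a dict: "time": time; "joint_pos": joint angles; "joint_vel": joint speeds; "joint_efforts": joint torques, N m; "tool_pos": TCP position; "tool_rot": TCP orientation; "contact_force": force on the tool from outside, world axes, zero at the start; "ft_torque": the same for the moment, N m; "gripper_width": opening from 0.0 (shut) to 1.0 (fully open).
Only numpy, scipy, OpenCV 4.12 (cv2) and the standard library are available. Lean on these libraries where they do the work, as an engineer would, in place of code of your own. Each camera call takes 0.05 s, during which the arm holds its last target. There are 200 camera calls.

### The job

Turn the banding wheel, pushing its arms with a fingertip, until the handle of the mug standing on it points straight at the post of the gauge beside it, and swing the gauge's pointer round with a fingertip so that it aims at that handle. The mug is soft clay: do not touch or lift it, let it ride on the wheel; leave the cup, the jar and the spatula where they are.

Things in the scene. Friction and masses are not known exactly. Their poses are not given: they have to be found in the camera images.
- wheel_axis (a point): Banding wheel: aluminium turntable disc, 200 mm across, on a dark fixed foot, left or right of the gauge (axes 240 to 310 mm apart). Point: middle of the disc's top face, 55 mm above the table, on the vertical turning axis; x axis along arm 0, turning with it. Four steel arms, 90 degrees apart, 12 mm wide, stick out from 100 to 160 mm from the axis at heights 35 to 53 mm, free below.
- arm0_end (a point): Middle of the outer end of wheel arm 0, 160 mm from the axis and 44 mm above the table. Arms 0, 1, 2, 3 follow anticlockwise seen from above.
- arm1_end (a point): Middle of the outer end of wheel arm 1, 160 mm from the axis and 44 mm above the table. Arms 0, 1, 2, 3 follow anticlockwise seen from above.
- arm2_end (a point): Middle of the outer end of wheel arm 2, 160 mm from the axis and 44 mm above the table. Arms 0, 1, 2, 3 follow anticlockwise seen from above.
- arm3_end (a point): Middle of the outer end of wheel arm 3, 160 mm from the axis and 44 mm above the table. Arms 0, 1, 2, 3 follow anticlockwise seen from above.
- wheel (a joint): Angle of the banding wheel, rad, growing anticlockwise seen from above. No stop within several turns either way. About 0.15 N m of friction (1 N at an arm's end): it stays where it is left.
- mug: Brown clay mug, 72 mm across the mouth, 90 mm high, loose (200 to 420 g), standing upright near the middle of the banding wheel and riding round with it by friction. Origin at the centre of its underside, z up; its own +y axis points from its middle out through its handle. With its handle it reaches at most 75 mm from its own axis; its rim is 145 mm above the table.
- mug_handle (a point): Middle of the handle's upright grip, a round bar 10 mm thick, 67 mm out from the mug's axis along its +y, 102 mm above the table.
- pointer_pivot (a point): The gauge: slim dark post on a fixed round foot 90 mm across, 20 mm high, topped by a swinging horizontal pointer. Point: on the post's vertical axis, 105 mm above the table; x axis along the pointer to its tip, turning with it. The pointer is a metal bar 10 mm wide, heights 97 to 113 mm, out to 115 mm from the axis, then a steel tip to 140 mm. Brass hub 28 mm across, top at 120 mm.
- pointer_tip (a point): The pointer's tip, 140 mm from the post's axis, 105 mm above the table. It passes above the wheel's arms and clear of the mug.
- pointer (a joint): Swing angle of the pointer, rad, growing anticlockwise seen from above. At 0 it would point along +x, at about 3.14 towards the robot, where it starts within about 30 degrees. It swings freely past every direction. About 0.06 N m of friction (under 1 N at the bar): it stays where it is left.
- cup_rim (a point): Bystander: centre of the mouth of a loose clay cup, 76 mm across, 75 mm high, standing beyond the work. Leave alone.
- jar: Bystander: loose closed jar, 64 mm across, 100 mm high, at the left; origin at the centre of its underside. Leave alone.
- spatula_grip (a point): Bystander: handle of a loose wooden spatula, 200 mm long, lying flat at the right. Leave alone.

How it is judged:
At the end, for the whole second after the job is handed in: The mug's handle points at the gauge post (line from mug axis through handle passes within 35 mm of the post's axis); the pointer aims at the handle (its line passes within 15 mm of the handle's grip); the mug is upright on the disc within 20 mm of its middle; wheel and pointer at rest (x of pointer_pivot in the frame of mug between -0.035 and 0.035 m and y of pointer_pivot in the frame of mug above 0.1 m and y of mug_handle in the frame of pointer_pivot between -0.015 and 0.015 m and x of mug_handle in the frame of pointer_pivot above 0.1 m and horizontal distance between mug and wheel_axis below 0.02 m and angle between mug's own z axis and vertical below 0.1 rad and z of mug in the frame of wheel_axis between -0.006 and 0.006 m and velocity of joint wheel between -0.05 and 0.05 rad/s and velocity of joint pointer between -0.05 and 0.05 rad/s); the robot touches nothing.
It fails at once if the robot touches the mug (contact force between any of the fingers, the arm and mug above 0.3 N).
It fails at once if the mug is lifted, tipped or shifted off the middle of the wheel (z of mug in the frame of wheel_axis above 0.008 m or angle between mug's own z axis and vertical above 0.15 rad or horizontal distance between mug and wheel_axis above 0.022 m).
It fails at once if the cup, the jar or the spatula is moved by more than 15 mm (distance of any of cup_rim, jar, spatula_grip from where it was at the start of the episode above 0.015 m).
It also fails if it takes over 72 s, if anything falls off the work surface, if the arm or the gripper's body presses on something with over 40 N, if the wrist force passes 120 N, or if a joint passes its speed limit or range.

## Working session

There is one attempt and no reset: what is moved stays moved. The work goes in short steps, Python scripts to look and compute and a tool call to move; the robot and the scene stay as the last step left them, time stands still between calls to the robot, and variables do not carry over. Pictures are saved under pics/ and viewed, about 8 in all and at most 12, crops included, and the job is handed in when it is done.

Besides the shell and the picture viewer there is one more tool, called after "Emit:" as name(argument=value, ...), one argument or row to a line, values as JSON. play_rows: Moves the arm, as the interface text tells. Its arguments: {"type":"object","properties":{"increments":{"type":"array"}},"required":["increments"]}

```bash
mkdir -p pics; cat > h.py <<'E'
from plant import manip
import numpy as np, cv2
np.set_printoptions(precision=4,suppress=True)
def look(cam,names,save=None):
    T=np.array(manip.get_calibration(cam)["T"]); im=manip.grab_frame(cam)
    if save: cv2.imwrite(f"pics/{save}.png",im)
    out={}
    for n in names:
        r=manip.tip_of(n,cam)
        for d in r[:2]:
            p=T[:3,:3]@np.array(d["xyz"])+T[:3,3]; out.setdefault(n,p); print(cam,n,round(d["p"],2),p)
    return out
E
python3 - <<'E'
from h import *
s=manip.state(); print(s["time"],s["tool_pos"],s["tool_rot"])
N=["wheel_axis","arm0_end","arm1_end","arm2_end","arm3_end","mug","mug_handle","pointer_pivot","pointer_tip","cup_rim","jar","spatula_grip"]
look("scene",N,"scene0"); look("side",N[:9],"side0")
a=cv2.imread("pics/scene0.png");b=cv2.imread("pics/side0.png")
print(manip.state()["time"])
E
```

```text
0.0 [0.2477 0.5735 0.4035] [-0.0003  0.2025  0.9793 -0.001 ]
scene wheel_axis 0.87 [ 0.5867 -0.137   0.0539]
scene wheel_axis 0.42 [0.5383 0.0213 0.045 ]
scene arm0_end 0.82 [ 0.7404 -0.0926  0.0426]
scene arm1_end 0.83 [0.537  0.0179 0.0442]
scene arm2_end 0.8 [ 0.4347 -0.1834  0.039 ]
scene arm3_end 0.97 [ 0.635  -0.2894  0.0432]
scene arm3_end 0.41 [0.5773 0.1233 0.1017]
scene mug 0.92 [ 0.5877 -0.1355  0.0563]
scene mug_handle 0.62 [ 0.6538 -0.1447  0.1023]
scene pointer_pivot 0.55 [0.5749 0.1257 0.1023]
scene pointer_tip 0.76 [0.4378 0.1416 0.105 ]
scene pointer_tip 0.35 [ 0.587  -0.1377  0.0522]
scene cup_rim 0.87 [0.7614 0.0093 0.0756]
scene cup_rim 0.52 [0.5371 0.0184 0.0454]
scene jar 0.63 [0.5768 0.1243 0.1004]
scene jar 0.61 [0.5721 0.4394 0.0017]
scene spatula_grip 0.89 [ 0.5754 -0.4377  0.0082]
side wheel_axis 0.69 [ 0.589  -0.1352  0.0516]
side arm0_end 0.84 [ 0.7396 -0.0895  0.0409]
side arm1_end 0.85 [0.5419 0.0142 0.0471]
side arm2_end 0.61 [ 0.4321 -0.1794  0.0434]
side arm2_end 0.49 [0.4363 0.1457 0.1085]
side arm3_end 0.75 [ 0.628  -0.2866  0.046 ]
side mug 0.67 [ 0.591  -0.1338  0.06  ]
side mug 0.2 [ 0.632  -0.2872  0.0464]
side mug_handle 0.91 [ 0.6529 -0.1445  0.102 ]
side pointer_pivot 0.88 [0.5695 0.1245 0.1091]
side pointer_tip 0.86 [0.4344 0.1441 0.1107]
1.15
```

View pics/scene0.png

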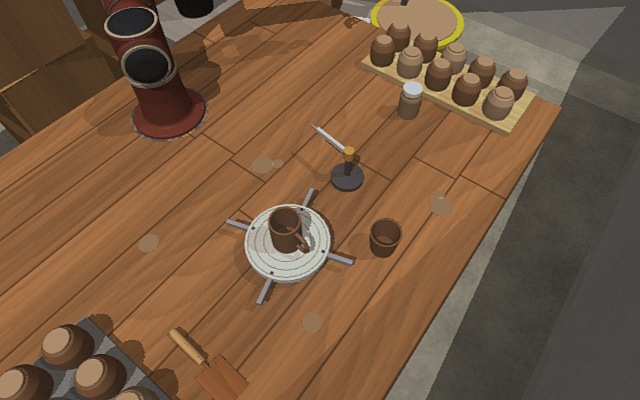

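View pics/side0.png

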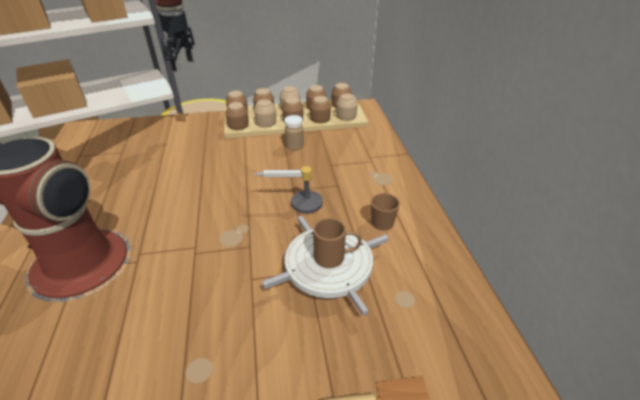

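The scene picture shows the wheel at about (287,242), with the mug handle towards (305,246). The pointer runs from the hub (349,154) to its tip (313,126), and the networks agree with all of this. Both the wheel and the pointer need about +101°. I'll push arm 2 from its +y side, then swing the pointer anticlockwise. First I align the tool to the world axes with the fingers shut.

Emit:
play_rows(
  increments=[
    {"offset": [0,0,0],"twist": -0.1,"grip": 0},
    {"offset": [0,0,0],"twist": -0.2,"grip": 0},
    {"offset": [0,0,0],"twist": -0.3,"grip": 0},
    {"offset": [0,0,0],"twist": -0.408,"grip": 0},
    {"offset": [0,0,0],"twist": -0.408,"grip": 0},
  ],
)

```text
time: 1.57
tool_pos: [0.2479, 0.5737, 0.4047]
tool_rot: [-0.0, -0.001, 1.0, -0.0]
contact_force: [0.5, 0.4, 0.6]
gripper_width: 0.297
```

Emit:
play_rows(
  increments=[
    {"offset": [-11,-38,0],"twist": 0,"grip": 0},
    {"offset": [-22,-76,0],"twist": 0,"grip": 0},
    {"offset": [-33,-114,0],"twist": 0,"grip": 0},
    {"offset": [-44,-152,0],"twist": 0,"grip": 0},
    {"offset": [-55,-190,0],"twist": 0,"grip": 0},
  ],
)

```text
time: 1.98
tool_pos: [0.3029, 0.3821, 0.4047]
tool_rot: [0.0, 0.001, 1.0, 0.0]
contact_force: [0.6, -0.4, -0.2]
gripper_width: 0.001
```

Emit:
play_rows(
  increments=[
    {"offset": [-11,-38,0],"twist": 0,"grip": 0},
    {"offset": [-22,-76,0],"twist": 0,"grip": 0},
    {"offset": [-33,-114,0],"twist": 0,"grip": 0},
    {"offset": [-44,-152,0],"twist": 0,"grip": 0},
    {"offset": [-55,-190,0],"twist": 0,"grip": 0},
  ],
)

```text
time: 2.4
tool_pos: [0.3578, 0.192, 0.405]
tool_rot: [0.001, 0.001, 1.0, 0.0]
contact_force: [0.6, -0.6, -1.3]
gripper_width: -0.003
```

Emit:
play_rows(
  increments=[
    {"offset": [-11,-38,0],"twist": 0,"grip": 0},
    {"offset": [-22,-76,0],"twist": 0,"grip": 0},
    {"offset": [-33,-114,0],"twist": 0,"grip": 0},
    {"offset": [-44,-152,0],"twist": 0,"grip": 0},
    {"offset": [-55,-190,0],"twist": 0,"grip": 0},
  ],
)

```text
time: 2.82
tool_pos: [0.4128, 0.0018, 0.4051]
tool_rot: [0.001, 0.002, 1.0, -0.0]
contact_force: [0.6, 0.5, -0.3]
gripper_width: 0.0
```

Emit:
play_rows(
  increments=[
    {"offset": [-9,-33,0],"twist": 0,"grip": 0},
    {"offset": [-18,-66,0],"twist": 0,"grip": 0},
    {"offset": [-27,-99,0],"twist": 0,"grip": 0},
    {"offset": [-36,-131,0],"twist": 0,"grip": 0},
    {"offset": [-36,-131,0],"twist": 0,"grip": 0},
  ],
)

```text
time: 3.23
tool_pos: [0.4496, -0.1314, 0.4049]
tool_rot: [0.0, 0.004, 1.0, -0.001]
contact_force: [-1.5, -0.1, -0.7]
gripper_width: -0.0
```

Emit:
play_rows(
  increments=[
    {"offset": [0,0,40],"twist": 0,"grip": 0},
    {"offset": [0,0,80],"twist": 0,"grip": 0},
    {"offset": [0,0,110],"twist": 0,"grip": 0},
    {"offset": [0,0,130],"twist": 0,"grip": 0},
    {"offset": [0,0,130],"twist": 0,"grip": 0},
  ],
)

```text
time: 3.65
tool_pos: [0.4469, -0.126, 0.2693]
tool_rot: [-0.005, 0.001, 1.0, 0.002]
contact_force: [-1.1, -0.2, -1.3]
gripper_width: 0.0
```

```bash
python3 - <<'E'
from h import *
s=manip.state(); print(s["time"],s["tool_pos"],s["contact_force"])
cv2.imwrite("pics/a.png",np.hstack([manip.grab_frame("scene")[100:350,100:500],manip.grab_frame("side")[130:380,200:600]]))
# arc plan (world finger positions) about axis
c=np.array([.588,-.136]); 
for a in range(176,300,4): print(a,(c+.14*np.array([np.cos(np.radians(a)),np.sin(np.radians(a))])).round(3),end=" ")
E
```

```text
3.65 [ 0.4469 -0.126   0.2693] [-1.0905 -0.1666 -1.3197]
176 [ 0.448 -0.126] 180 [ 0.448 -0.136] 184 [ 0.448 -0.146] 188 [ 0.449 -0.155] 192 [ 0.451 -0.165] 196 [ 0.453 -0.175] 200 [ 0.456 -0.184] 204 [ 0.46  -0.193] 208 [ 0.464 -0.202] 212 [ 0.469 -0.21 ] 216 [ 0.475 -0.218] 220 [ 0.481 -0.226] 224 [ 0.487 -0.233] 228 [ 0.494 -0.24 ] 232 [ 0.502 -0.246] 236 [ 0.51  -0.252] 240 [ 0.518 -0.257] 244 [ 0.527 -0.262] 248 [ 0.536 -0.266] 252 [ 0.545 -0.269] 256 [ 0.554 -0.272] 260 [ 0.564 -0.274] 264 [ 0.573 -0.275] 268 [ 0.583 -0.276] 272 [ 0.593 -0.276] 276 [ 0.603 -0.275] 280 [ 0.612 -0.274] 284 [ 0.622 -0.272] 288 [ 0.631 -0.269] 292 [ 0.64  -0.266] 296 [ 0.649 -0.262]
```

View pics/a.png

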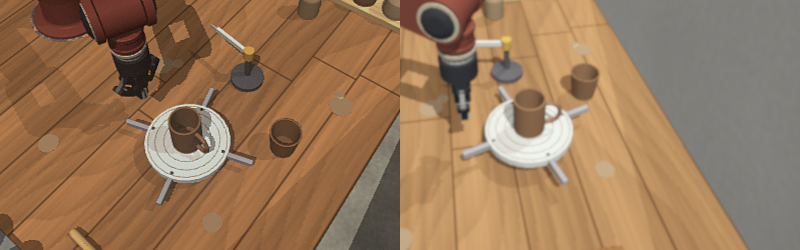

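The crops show the shut gripper on the robot side of the wheel, between arm 2 (135,123) and arm 1 (210,97), clear of the mug. Next I go down.

Emit:
play_rows(
  increments=[
    {"offset": [0,0,25],"twist": 0,"grip": 0},
    {"offset": [0,0,50],"twist": 0,"grip": 0},
    {"offset": [0,0,72],"twist": 0,"grip": 0},
    {"offset": [0,0,72],"twist": 0,"grip": 0},
    {"offset": [0,0,72],"twist": 0,"grip": 0},
  ],
)

```text
time: 4.17
tool_pos: [0.4496, -0.1273, 0.204]
tool_rot: [0.0, 0.0, 1.0, -0.0]
contact_force: [0.2, 0.2, 0.5]
gripper_width: 0.004
```

Emit:
play_rows(
  increments=[
    {"offset": [0,-9,0],"twist": 0,"grip": 0},
    {"offset": [0,-18,0],"twist": 0,"grip": 0},
    {"offset": [-1,-28,0],"twist": 0,"grip": 0},
    {"offset": [-3,-38,0],"twist": 0,"grip": 0},
    {"offset": [-5,-47,0],"twist": 0,"grip": 0},
  ],
)

```text
time: 4.58
tool_pos: [0.4545, -0.1757, 0.2037]
tool_rot: [0.001, 0.0, 1.0, -0.0]
contact_force: [0.7, 2.3, 0.2]
gripper_width: 0.004
```

Emit:
play_rows(
  increments=[
    {"offset": [-3,-10,0],"twist": 0,"grip": 0},
    {"offset": [-7,-19,0],"twist": 0,"grip": 0},
    {"offset": [-11,-28,0],"twist": 0,"grip": 0},
    {"offset": [-16,-36,0],"twist": 0,"grip": 0},
    {"offset": [-22,-44,0],"twist": 0,"grip": 0},
  ],
)

```text
time: 5.0
tool_pos: [0.4763, -0.219, 0.2024]
tool_rot: [-0.0, 0.0, 1.0, 0.0]
contact_force: [0.0, 0.5, -0.5]
gripper_width: -0.001
```

Emit:
play_rows(
  increments=[
    {"offset": [-6,-8,0],"twist": 0,"grip": 0},
    {"offset": [-12,-15,0],"twist": 0,"grip": 0},
    {"offset": [-19,-22,0],"twist": 0,"grip": 0},
    {"offset": [-27,-28,0],"twist": 0,"grip": 0},
    {"offset": [-35,-34,0],"twist": 0,"grip": 0},
  ],
)

```text
time: 5.42
tool_pos: [0.5118, -0.2528, 0.2026]
tool_rot: [-0.0, -0.0, 1.0, 0.0]
contact_force: [-1.7, 1.0, -0.7]
gripper_width: -0.001
```

Emit:
play_rows(
  increments=[
    {"offset": [-8,-5,0],"twist": 0,"grip": 0},
    {"offset": [-17,-10,0],"twist": 0,"grip": 0},
    {"offset": [-26,-14,0],"twist": 0,"grip": 0},
    {"offset": [-35,-17,0],"twist": 0,"grip": 0},
    {"offset": [-44,-20,0],"twist": 0,"grip": 0},
  ],
)

```text
time: 5.83
tool_pos: [0.5559, -0.2725, 0.2026]
tool_rot: [-0.0, -0.0, 1.0, 0.0]
contact_force: [-1.0, 0.9, 0.3]
gripper_width: -0.002
```

```bash
python3 - <<'E'
from h import *
print(manip.state()["tool_pos"])
look("scene",["arm0_end","arm1_end","arm2_end","arm3_end","mug","mug_handle"],"b")
look("side",["mug","mug_handle"],"b2")
cv2.imwrite("pics/bb.png",np.hstack([cv2.imread("pics/b.png")[100:350,100:500],cv2.imread("pics/b2.png")[130:380,200:600]]))
E
```

```text
[ 0.5559 -0.2725  0.2026]
scene arm0_end 0.58 [0.602  0.0212 0.0434]
scene arm1_end 0.71 [ 0.4258 -0.1175  0.0459]
scene arm2_end 0.88 [ 0.5713 -0.2965  0.0422]
scene arm2_end 0.73 [ 0.621  -0.0776  0.1013]
scene arm3_end 0.68 [ 0.7467 -0.1518  0.0404]
scene mug 0.74 [ 0.5892 -0.1355  0.0537]
scene mug_handle 0.62 [ 0.6215 -0.0781  0.1001]
```

View pics/bb.png

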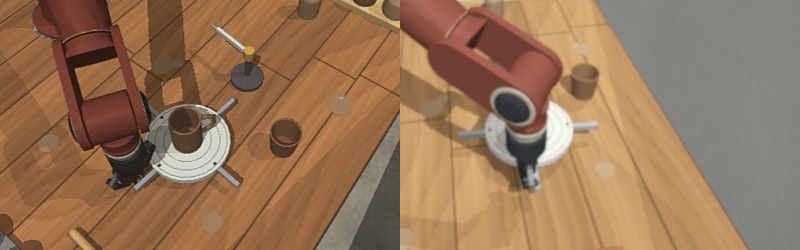

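The crop shows the handle at about (209,120), which is 61°, with the finger still on arm 2. The wheel has turned about 68° and needs roughly 32° more.

Emit:
play_rows(
  increments=[
    {"offset": [-9,-1,0],"twist": 0,"grip": 0},
    {"offset": [-20,-2,0],"twist": 0,"grip": 0},
    {"offset": [-31,-2,0],"twist": 0,"grip": 0},
    {"offset": [-41,-2,0],"twist": 0,"grip": 0},
    {"offset": [-51,-1,0],"twist": 0,"grip": 0},
  ],
)

```text
time: 6.75
tool_pos: [0.6068, -0.2732, 0.2025]
tool_rot: [-0.0, -0.0, 1.0, 0.0]
contact_force: [-2.1, 0.4, 0.2]
gripper_width: -0.003
```

Emit:
play_rows(
  increments=[
    {"offset": [-8,1,0],"twist": 0,"grip": 0},
    {"offset": [-15,3,0],"twist": 0,"grip": 0},
    {"offset": [-20,4,0],"twist": 0,"grip": 0},
    {"offset": [-24,5,0],"twist": 0,"grip": 0},
    {"offset": [-24,5,0],"twist": 0,"grip": 0},
  ],
)

```text
time: 7.17
tool_pos: [0.6308, -0.268, 0.2029]
tool_rot: [0.001, -0.0, 1.0, -0.0]
contact_force: [-0.4, 0.6, 2.1]
gripper_width: 0.001
```

```bash
cat > m.py <<'E'
from h import *
print(manip.state()["time"],manip.state()["tool_pos"])
P=[look(c,["mug","mug_handle","pointer_pivot","pointer_tip","arm0_end"],"c_"+c) for c in("scene","side")]
for p in P:
    try:
        g=lambda a,b:np.degrees(np.arctan2(*(p[b]-p[a])[1::-1]))%360
        print("handle",g("mug","mug_handle"),"to post",g("mug","pointer_pivot"),"pointer",g("pointer_pivot","pointer_tip"),"post->handle",g("pointer_pivot","mug_handle"),"arm0",np.degrees(np.arctan2(p["arm0_end"][1]+.136,p["arm0_end"][0]-.588)))
    except KeyError as e: print(e)
cv2.imwrite("pics/cc.png",np.hstack([cv2.imread("pics/c_scene.png")[100:350,100:500],cv2.imread("pics/c_side.png")[130:380,200:600]]))
E
python3 m.py
```

```text
7.1667 [ 0.6308 -0.268   0.2029]
scene mug 0.62 [ 0.588  -0.1354  0.0546]
scene pointer_pivot 0.9 [0.5784 0.1229 0.1026]
scene pointer_pivot 0.28 [ 0.5873 -0.137   0.0521]
scene pointer_tip 0.92 [0.4354 0.1444 0.1014]
scene pointer_tip 0.33 [ 0.6598 -0.2773  0.04  ]
scene arm0_end 0.94 [0.5129 0.0058 0.0458]
scene arm0_end 0.23 [0.4336 0.1425 0.1015]
side mug 0.7 [ 0.5902 -0.135   0.057 ]
side mug_handle 0.97 [ 0.5841 -0.0674  0.1026]
side mug_handle 0.51 [0.4384 0.1446 0.1121]
side pointer_tip 0.51 [0.4352 0.1428 0.1095]
side arm0_end 0.61 [0.5138 0.0065 0.0415]
'mug_handle'
'pointer_pivot'
```

Arm 0 has turned to about 118° (+101°). The handle is at about 93–95° and the post lies at about 93°, so the wheel is in place. I back off from the arm, lift, and go to the pointer.

Emit:
play_rows(
  increments=[
    {"offset": [10,-2,0],"twist": 0,"grip": 0},
    {"offset": [15,-4,0],"twist": 0,"grip": 0},
    {"offset": [15,-4,-30],"twist": 0,"grip": 0},
    {"offset": [15,-4,-70],"twist": 0,"grip": 0},
    {"offset": [15,-4,-110],"twist": 0,"grip": 0},
  ],
)

```text
time: 8.18
tool_pos: [0.6136, -0.2721, 0.3118]
tool_rot: [-0.002, 0.0, 1.0, 0.001]
contact_force: [1.2, -0.4, 0.7]
gripper_width: 0.001
```

Emit:
play_rows(
  increments=[
    {"offset": [0,0,-40],"twist": 0,"grip": 0},
    {"offset": [0,0,-80],"twist": 0,"grip": 0},
    {"offset": [10,38,-90],"twist": 0,"grip": 0},
    {"offset": [20,76,-90],"twist": 0,"grip": 0},
    {"offset": [30,114,-90],"twist": 0,"grip": 0},
  ],
)

```text
time: 8.6
tool_pos: [0.5841, -0.1579, 0.4049]
tool_rot: [0.002, 0.001, 1.0, -0.001]
contact_force: [-0.7, 0.9, -1.3]
gripper_width: -0.001
```

Emit:
play_rows(
  increments=[
    {"offset": [10,38,0],"twist": 0,"grip": 0},
    {"offset": [20,76,0],"twist": 0,"grip": 0},
    {"offset": [30,114,0],"twist": 0,"grip": 0},
    {"offset": [40,152,0],"twist": 0,"grip": 0},
    {"offset": [50,190,0],"twist": 0,"grip": 0},
  ],
)

```text
time: 9.02
tool_pos: [0.5335, 0.033, 0.4026]
tool_rot: [0.0, 0.0, 1.0, -0.0]
contact_force: [0.6, -0.3, -0.1]
gripper_width: 0.003
```

Emit:
play_rows(
  increments=[
    {"offset": [10,38,0],"twist": 0,"grip": 0},
    {"offset": [20,76,0],"twist": 0,"grip": 0},
    {"offset": [28,110,0],"twist": 0,"grip": 0},
    {"offset": [35,144,0],"twist": 0,"grip": 0},
    {"offset": [35,144,0],"twist": 0,"grip": 0},
  ],
)

```text
time: 9.43
tool_pos: [0.498, 0.1796, 0.4026]
tool_rot: [-0.0, -0.003, 1.0, 0.001]
contact_force: [0.4, -0.6, -0.5]
gripper_width: 0.0
```

Emit:
play_rows(
  increments=[
    {"offset": [0,0,40],"twist": 0,"grip": 0},
    {"offset": [0,0,80],"twist": 0,"grip": 0},
    {"offset": [0,0,115],"twist": 0,"grip": 0},
    {"offset": [0,0,140],"twist": 0,"grip": 0},
    {"offset": [0,0,140],"twist": 0,"grip": 0},
  ],
)

```text
time: 9.85
tool_pos: [0.4969, 0.1744, 0.2557]
tool_rot: [-0.006, 0.0, 1.0, -0.001]
contact_force: [-0.6, -0.3, -1.5]
gripper_width: -0.001
```

```bash
python3 m.py
```

```text
9.85 [0.4969 0.1744 0.2557]
scene mug_handle 0.75 [ 0.5837 -0.0706  0.1021]
scene pointer_pivot 0.56 [0.5764 0.1234 0.1007]
scene pointer_tip 0.63 [0.5728 0.4411 0.0012]
scene pointer_tip 0.59 [0.4344 0.1482 0.1045]
scene arm0_end 0.89 [0.5155 0.0062 0.0418]
side mug 0.82 [ 0.5892 -0.1315  0.0602]
side mug_handle 0.86 [ 0.5834 -0.0676  0.1003]
side pointer_pivot 0.63 [0.5681 0.1252 0.109 ]
side pointer_tip 0.92 [0.434  0.1435 0.1092]
side arm0_end 0.92 [0.5131 0.0067 0.0434]
side arm0_end 0.25 [0.7606 0.0059 0.072 ]
'mug'
handle 95.18551617926651 to post 94.7141810707076 pointer 172.23859803748368 post->handle 274.5578041087089 arm0 117.69134927211314
```

View pics/cc.png

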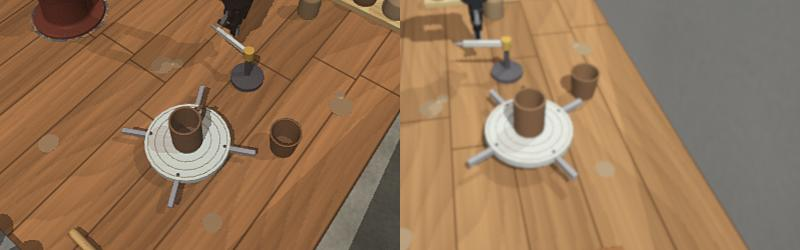

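The crop shows the handle facing the post, and the fingertip just beyond (+y side of) the pointer. I swing it anticlockwise on a 90 mm arc.

Emit:
play_rows(
  increments=[
    {"offset": [2,-9,0],"twist": 0,"grip": 0},
    {"offset": [7,-19,0],"twist": 0,"grip": 0},
    {"offset": [10,-29,0],"twist": 0,"grip": 0},
    {"offset": [13,-40,0],"twist": 0,"grip": 0},
    {"offset": [14,-51,0],"twist": 0,"grip": 0},
  ],
)

```text
time: 10.87
tool_pos: [0.4853, 0.1236, 0.2626]
tool_rot: [-0.0, 0.0, 1.0, 0.0]
contact_force: [0.3, 1.0, 0.0]
gripper_width: -0.001
```

Emit:
play_rows(
  increments=[
    {"offset": [0,-9,0],"twist": 0,"grip": 0},
    {"offset": [-1,-19,0],"twist": 0,"grip": 0},
    {"offset": [-3,-28,0],"twist": 0,"grip": 0},
    {"offset": [-7,-37,0],"twist": 0,"grip": 0},
    {"offset": [-10,-45,0],"twist": 0,"grip": 0},
  ],
)

```text
time: 11.28
tool_pos: [0.4964, 0.0787, 0.2627]
tool_rot: [0.0, 0.0, 1.0, -0.0]
contact_force: [-0.3, 0.9, -0.2]
gripper_width: 0.002
```

Emit:
play_rows(
  increments=[
    {"offset": [-5,-8,0],"twist": 0,"grip": 0},
    {"offset": [-10,-16,0],"twist": 0,"grip": 0},
    {"offset": [-17,-22,0],"twist": 0,"grip": 0},
    {"offset": [-24,-29,0],"twist": 0,"grip": 0},
    {"offset": [-32,-34,0],"twist": 0,"grip": 0},
  ],
)

```text
time: 11.7
tool_pos: [0.5287, 0.0451, 0.2626]
tool_rot: [-0.0, -0.0, 1.0, -0.0]
contact_force: [-0.6, 1.5, 0.0]
gripper_width: -0.001
```

Emit:
play_rows(
  increments=[
    {"offset": [-8,-5,0],"twist": 0,"grip": 0},
    {"offset": [-17,-8,0],"twist": 0,"grip": 0},
    {"offset": [-24,-11,0],"twist": 0,"grip": 0},
    {"offset": [-24,-11,0],"twist": 0,"grip": 0},
  ],
)

```text
time: 12.03
tool_pos: [0.5534, 0.0342, 0.2629]
tool_rot: [0.001, 0.0, 1.0, -0.0]
contact_force: [0.3, 0.2, 0.5]
gripper_width: 0.002
```

```bash
python3 m.py
```

```text
12.0333 [0.5534 0.0342 0.2629]
scene mug 0.96 [ 0.5903 -0.1345  0.0585]
scene mug_handle 0.97 [ 0.5832 -0.0708  0.0986]
scene mug_handle 0.4 [0.5736 0.4405 0.0018]
scene pointer_pivot 0.89 [0.5777 0.1242 0.0983]
scene pointer_tip 0.66 [ 0.5691 -0.0144  0.1015]
scene arm0_end 0.85 [0.5154 0.0029 0.0454]
side mug 0.91 [ 0.5887 -0.1336  0.0601]
side mug_handle 0.88 [ 0.5866 -0.0665  0.1022]
side mug_handle 0.72 [ 0.5679 -0.0181  0.1077]
side pointer_tip 0.4 [ 0.5666 -0.018   0.1091]
side arm0_end 0.87 [0.5178 0.0071 0.0436]
handle 96.38393395785567 to post 92.7845434454731 pointer 266.45196275842125 post->handle 271.6022763459514 arm0 117.57293413374732
'pointer_pivot'
```

Both cameras put the pointer about 5.2° short, which is 8 mm more at this radius.

Emit:
play_rows(
  increments=[
    {"offset": [-3,0,0],"twist": 0,"grip": 0},
    {"offset": [-6,-1,0],"twist": 0,"grip": 0},
    {"offset": [-8,-1,0],"twist": 0,"grip": 0},
    {"offset": [-8,-1,0],"twist": 0,"grip": 0},
    {"offset": [-8,-1,0],"twist": 0,"grip": 0},
  ],
)

```text
time: 13.05
tool_pos: [0.5602, 0.0337, 0.2627]
tool_rot: [0.0, -0.0, 1.0, -0.0]
contact_force: [-0.4, -0.1, 0.1]
gripper_width: -0.001
```

Emit:
play_rows(
  increments=[
    {"offset": [12,0,0],"twist": 0,"grip": 0},
    {"offset": [20,0,0],"twist": 0,"grip": 0},
    {"offset": [20,0,-30],"twist": 0,"grip": 0},
    {"offset": [20,0,-70],"twist": 0,"grip": 0},
    {"offset": [20,0,-110],"twist": 0,"grip": 0},
  ],
)

```text
time: 13.47
tool_pos: [0.5389, 0.0338, 0.3723]
tool_rot: [-0.002, -0.0, 1.0, 0.0]
contact_force: [1.4, -0.4, 0.2]
gripper_width: 0.003
```

Emit:
play_rows(
  increments=[
    {"offset": [0,0,-30],"twist": 0,"grip": 0},
    {"offset": [38,0,-30],"twist": 0,"grip": 0},
    {"offset": [76,0,-30],"twist": 0,"grip": 0},
    {"offset": [110,0,-30],"twist": 0,"grip": 0},
    {"offset": [110,0,-30],"twist": 0,"grip": 0},
  ],
)

```text
time: 13.88
tool_pos: [0.4255, 0.0342, 0.4016]
tool_rot: [-0.001, -0.0, 1.0, 0.0]
contact_force: [-0.1, -0.3, -0.6]
gripper_width: 0.003
```

```bash
python3 m.py; python3 -c "
from h import *
look('scene',['cup_rim','jar','spatula_grip'])"
```

```text
13.8833 [0.4255 0.0342 0.4016]
scene mug 0.83 [ 0.5902 -0.1358  0.0546]
scene mug_handle 0.64 [ 0.5824 -0.0676  0.0992]
scene pointer_tip 0.75 [ 0.5799 -0.0152  0.1056]
scene arm0_end 0.61 [0.5152 0.0031 0.0413]
scene arm0_end 0.58 [ 0.7288 -0.0663  0.0453]
side mug 0.98 [ 0.5907 -0.1319  0.0601]
side mug 0.32 [ 0.6549 -0.277   0.0434]
side mug_handle 0.75 [ 0.5858 -0.0672  0.1033]
side pointer_pivot 0.73 [0.5702 0.1269 0.1117]
side pointer_pivot 0.67 [ 0.5837 -0.0662  0.1017]
side pointer_tip 0.55 [ 0.5779 -0.0168  0.1067]
side arm0_end 0.78 [0.5143 0.0065 0.0393]
'pointer_pivot'
handle 94.29290115218006 to post 94.52517066539 pointer 273.0520928730359 post->handle 274.60253380874656 arm0 117.33627820033496
scene cup_rim 0.94 [0.763  0.0084 0.0703]
scene cup_rim 0.17 [ 0.4421 -0.2028  0.045 ]
scene jar 0.91 [0.5759 0.4386 0.0011]
scene jar 0.34 [ 0.5887 -0.1356  0.0557]
scene spatula_grip 0.58 [ 0.5751 -0.4374  0.0091]
```

View pics/cc.png

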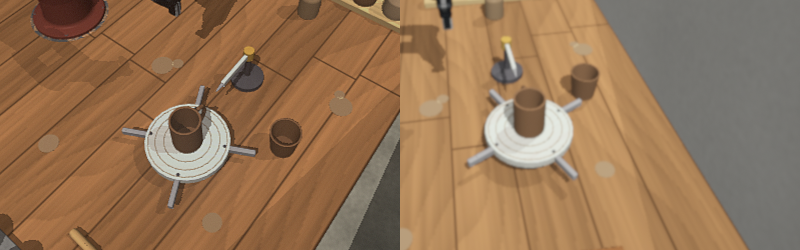

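Both cameras show the pointer aimed at the handle and the handle aimed at the post, with nothing touching and the bystanders in place.

```bash
python3 -c "
from plant import manip
print(manip.job_done())"
```

```text
the job is handed in; nothing more can be done
None
```

The job is handed in, at about 14 s of the 72 s allowed; the hand-in reports no verdict, so success rests on my own checks.

With the shut fingertips I pushed wheel arm 2 anticlockwise, turning the wheel about 101°. I then swung the pointer about 100° anticlockwise and lifted the arm clear.

Last checks, against the limits in the task:

| Check | Measured | Limit |
|---|---|---|
| Handle direction against direction to the post | 94.3° and 94.5° (about 1 mm at the post) | 35 mm |
| Pointer line past the handle grip | about 3 to 5 mm off | 15 mm |
| Mug from the wheel's middle | a few mm, upright | 20 mm |
| Cup, jar and spatula from their start | at most about 6 mm, within detection noise (the jar, cup and spatula were not approached) | 15 mm |

- **Contact:** push forces stayed around 2 N, and the mug was never approached closely.
- **Disagreements:** the two cameras differ by about 8 mm on the post's x position, so I averaged them. The scene camera missed the post in the final look, so the last handle angles come from the side camera alone. A few low-confidence detections were false, and I ignored them.

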